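# Arm the laser detector with its key and hold the shutter open

## Robot

A 7-joint arm with a two-finger parallel gripper is mounted at the origin on the work surface. World frame = base frame: x ahead of the robot, y to its left, z up, the work surface at z = 0. Lengths are in m, angles in rad, forces in N, time in s.
With the tool pointing down it reaches from about 0.425 to 1.025 m from the base axis. Payload 3.6 kg.
Tool frame: the origin (TCP) lies where the fingers leave the gripper's body, on its centre line; the fingertips stand 73 mm ahead of it and the grasp point (between the pads) lies bot.grip_depth ahead of it (bot.grip_depth is the distance from the TCP to the grasp point, in m); z points along the fingers, y is the direction in which the jaws open and shut (so a half turn about z gives the same grasp; the last joint's range is limited). The gripper opens to 85 mm and grips with 20 to 120 N. Pads are 22 mm wide; open, the fingers measure 114 mm over their backs; the gripper's body (76 mm by 85 mm) begins 54 mm behind the grasp point. The pads swing forward as they close: fully open they stand 13 mm farther back than shut.
Start: joints at [-1.361, 0.591, 0.048, 1.609, -0.033, 0.943, -0.034], TCP at [0.217, 0.692, 0.304] pointing down, gripper open.
Joint ranges: [-2.69, 2.69], [-0.47, 2.24], [-1.27, 1.36], [0.19, 2.51], [-1.53, 4.68], [0.08, 2.07], [-3.09, 3.09]. Speed limits (rad/s): [2.57, 2.57, 3.14, 3.14, 3.14, 3.14, 3.14].

## Interface

Orientations are given as a rotation vector (axis times angle).
In Python, from station import bot gives the robot as it stands.
- The arm moves only by the shell command python3 -m handwheel 'ROWS' [FORCE]. ROWS is JSON, a list of rows, each a list of 3 entries, a list of its own where there are three numbers: the finger opening in m, from 0 to 0.0854, then the shift along the tool's x, y, z in m, then the turn, a rotation vector about the tool's x, y, z in degrees. A call has 1 to 10 rows; each row shifts and turns the commanded pose from where the row before left it, along the tool's axes as they then stand; what a row does not reach is not made up. A row lasts 1/12 s, in which the tool goes at most 41.7 mm and 7.16 degrees, less where a joint would pass 70% of its speed; a pose out of reach is approached as far as the arm can. A call with a gripper value outside its range is refused whole. The fingers move at their own pace and stop on an object; FORCE is the grip in N (left out, the last holds). Time passes only in rows, so rows that do not move let the fingers close. It gives the time, the measured TCP pose, the force and the opening at its end, in the units of the state.
- bot.state(): the state, without advancing time (a new reading comes with each control period).
- bot.capture(name): name is "scene" or "top" or "wrist"; returns a dict with "image" (420x560x3 uint8, red, green, blue), "range_z" (420x560 float32, m along the optical axis (not along the pixel's ray), 0 where there is no reading), "K" (3x3 intrinsics, pixels), "dist" ([k1, k2, p1, p2, k3] as OpenCV has them; the pictures are not rectified), "world_from_camera" (4x4, takes a point from camera to world coordinates). Camera axes: x right, y down, z forward; pixel columns grow to the right and rows downward; lengths in m; the calibration is good to about 2 mm. A picture is of the moment at which its call begins.
- bot.hand_in(): hands the job in, once; it reports no verdict.
The state is a dict: "t": time; "q": joint angles; "joint_vel": joint speeds; "joint_efforts": joint torques, N m; "tcp_pos": TCP position; "eef_rot": TCP orientation; "wrist_force": force on the tool from outside, world axes, zero at the start; "torque": the same for the moment, N m; "opening": finger opening in m.
Only numpy, scipy, OpenCV 4.12 (cv2) and the standard library are available. Lean on these libraries where they do the work, as an engineer would, in place of code of your own. Each camera call takes 0.05 s, during which the arm holds its last target. There are 200 camera calls.

## Task

Open the laser for an alignment reading: take the red-bowed key from the key block, push it fully into the key switch on top of the detector, turn it clockwise all the way to ON and leave it in there. Then pull the black spring-return shutter knob on the detector's front straight out until the green ring on its rod has just come fully out of the guide bush, and finish while still holding it there (the program ends with the knob held in the gripper, since it springs shut when let go). Leave the other things on the bench where they are.

Things in the scene. Friction and masses are not known exactly. Their poses are not given: they have to be found in the camera images.
- laser: Laser fluorescence detector, a fixed navy box 340 mm deep (x) x 300 wide (y) x 150 high. Origin: centre of its underside; x points from its front (which faces the robot) to its back, z up. On the deck, 80 mm behind the front and 50 mm left (+y) of the middle, is the key switch; on the front, in line with it, the shutter.
- key_block: Grey fixed block 120 (x) x 50 (y) x 35 mm high in which two keys stand upright, 55 mm apart along its x axis; which key stands in which slot varies. Origin: centre of its underside. Slots 22 mm deep, their long side along the block's x axis.
- laser_key: The laser's key, red bow, standing upright in the block, about 30 g. Origin: lower end of the blade, z up along the key. From there up: blade 20 mm, round collar 14 mm across to 24 mm, neck to 30 mm, then the flat bow to 62 mm, 26 mm wide (x) x 10 thick (y). Pinch the bow across its 10 mm (along y).
- laser_key_tip (a point): Lower end of the red key's steel blade, on its axis; same axes as the key. Blade 9 mm wide (x) x 4 thick (y), 20 mm long, its last 4 mm narrowed to 6.6 x 2.2 mm. It works either way round (a half turn makes no difference).
- blue_key: Another key of the same shape with a blue bow, for other equipment: leave it in the block.
- keyhole (a point): Centre of the key slot's mouth on the brass plug of the key switch, 158 mm above the bench, 8 mm above the deck (the round steel bezel about it, 33 mm across, stands 1 mm higher). Slot 10.2 mm along this point's x, 5.2 along y, 22 deep, z up; it turns with the plug. Key fully in: its collar rests on the plug, the tip 20 mm below the mouth.
- keyswitch (a joint): Angle of the plug: 0 at OFF (slot along the detector's x, white dot), grows clockwise seen from above, end stop 1.047 rad (60 degrees) = ON (green dot). Starts 0 to 0.1; stays where left (friction 0.05 N m). The blade has about 0.14 rad of play in the slot: the key must turn that much farther than the plug. Below about 0.4 rad a cam inside bolts the shutter rod.
- shutter_knob: Black round shutter knob, 28 mm diameter, 26 mm long along the rod, on a 10 mm steel rod; origin at its centre, 115 mm above the bench (35 mm below the detector's deck); its x axis points along the rod into the detector, so it is pulled along -x. With the shutter shut its centre stands 45 mm in front of the detector's front. It can be pinched from above across its diameter (along y).
- shutter (a joint): How far the shutter rod is pulled out: 0 shut (where a spring holds it), end stop 0.050 m. The spring pulls back with about 5 N at 0 and 9 N at 0.032. A green ring 6 mm wide on the rod starts to show at the face of the guide bush at 0.024 and is fully out at 0.030: the shutter is open there; farther out it begins to close the beam again.
- phone: Bystander: black phone lying flat, 150 x 73 x 8 mm.
- highlighter: Bystander: yellow-green highlighter pen lying flat, 120 mm long, 17 thick.
- tape_roll: Bystander: yellow roll of tape lying flat, 84 mm across, 19 high.
- amber_bottle: Bystander: amber reagent bottle, 72 mm across, 160 high.
- vial_rack: Bystander: blue rack of sample vials, 130 x 80 x 38 mm.
- carton: Bystander: white carton 100 x 85 x 60 mm on the detector's deck, right of the middle.
- hygrometer: Bystander: black thermo-hygrometer, 40 (with foot) x 75 x 70 mm high, standing on the bench right of the detector.

How it is judged:
By the outcome, as a careful person would: the job done as asked, in the order asked, and still so for the second after the job is handed in, while the arm keeps its last pose, push and grip.
It also fails if it takes over 64 s, if anything falls off the work surface, if the arm or the gripper's body presses on something with over 40 N, if the wrist force passes 120 N, or if a joint passes its speed limit or range.

## Working session

There is one attempt and no reset: what is moved stays moved. The work goes in short steps, Python scripts to look and compute and a shell command to move; the robot and the scene stay as the last step left them, time stands still between calls to the robot, and variables do not carry over. Pictures are saved under pics/ and viewed, about 8 in all and at most 12, crops included, and the job is handed in when it is done.

```bash
mkdir -p pics; ls; cat > h.py <<'E'
import numpy as np, cv2
from station import bot
from scipy.spatial.transform import Rotation as R
def cap(n,f=None):
    c=bot.capture(n)
    if f: cv2.imwrite('pics/'+f,c['image'][:,:,::-1])
    return c
def ray(c,u,v):
    p=cv2.undistortPoints(np.array([[[u,v]]],float),c['K'],np.array(c['dist'],float))[0,0]
    T=np.array(c['world_from_camera']); return T[:3,3],T[:3,:3]@np.array([p[0],p[1],1])
def onz(c,u,v,z):
    o,d=ray(c,u,v); return o+d*(z-o[2])/d[2]
def depth(c,u,v):
    o,d=ray(c,u,v); return o+d*float(c['range_z'][int(round(v)),int(round(u))])
def tri(r1,r2):
    A=[];b=[]
    M=np.zeros((3,3));y=np.zeros(3)
    for o,d in (r1,r2):
        d=d/np.linalg.norm(d);P=np.eye(3)-np.outer(d,d);M+=P;y+=P@o
    return np.linalg.solve(M,y)
E
python3 - <<'E'
from h import *
np.set_printoptions(precision=4,suppress=True)
s=bot.state();print(s,bot.grip_depth)
a=cap('top');b=cap('scene');
for n,c in(('top',a),('scene',b)): print(n,c['K'],np.array(c['world_from_camera']))
cv2.imwrite('pics/a.png',a['image'][:,:,::-1]);cv2.imwrite('pics/b.png',b['image'][:,:,::-1])
E
```

```text
pics
{'t': 0.0, 'q': array([-1.3605,  0.5921,  0.0483,  1.6099, -0.0333,  0.9427, -0.0337]), 'joint_vel': array([-0.001 , -0.0006,  0.0002,  0.0006,  0.0001,  0.0014,  0.0009]), 'joint_efforts': array([ -0.0002, -54.8677,   1.5467, -19.812 ,   0.0094,   0.0087,
        -0.    ]), 'tcp_pos': array([0.2167, 0.6912, 0.3027]), 'eef_rot': array([-0.4752, -3.1052,  0.0035]), 'wrist_force': array([-0.8788, -0.0666,  0.4756]), 'torque': array([0.0023, 0.0258, 0.0144]), 'opening': 0.08547365951276545} 0.0539
top [[397.4108   0.     273.2351]
 [  0.     397.4108 205.5603]
 [  0.       0.       1.    ]] [[-0.0204 -0.9974  0.0694  0.5051]
 [-0.9993  0.0224  0.0287 -0.043 ]
 [-0.0302 -0.0687 -0.9972  1.1194]
 [ 0.      0.      0.      1.    ]]
scene [[415.9454   0.     273.0279]
 [  0.     415.9454 212.2756]
 [  0.       0.       1.    ]] [[-0.8865  0.308  -0.3453  0.9184]
 [ 0.4626  0.5963 -0.6561  0.619 ]
 [ 0.0038 -0.7413 -0.6711  0.7598]
 [ 0.      0.      0.      1.    ]]
```

View pics/a.png

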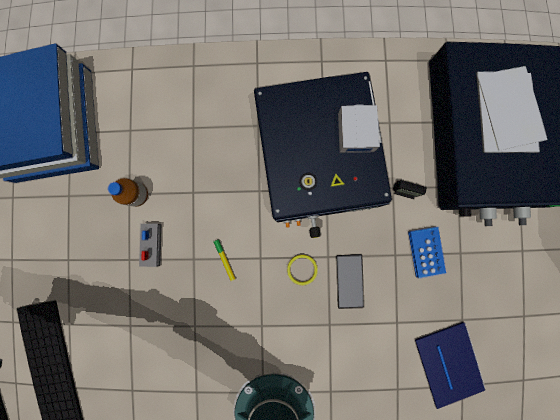

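View pics/b.png

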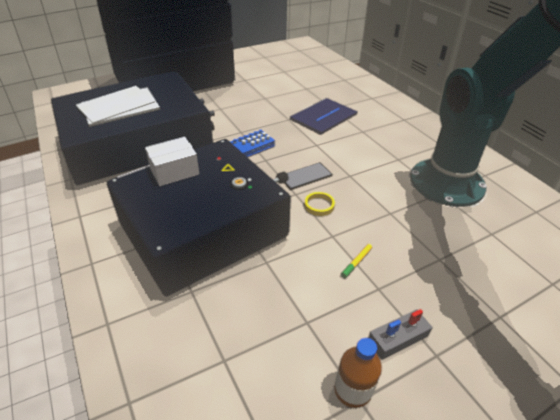

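The top view shows the red key at about (147,254), the blue key at (147,235), the switch at (308,182) and the knob at (315,232). In the scene view the red key is at (416,316), the blue key at (393,327) and the switch at (239,182).

```bash
cat >> h.py <<'E'
np.set_printoptions(precision=4,suppress=True)
def blob(c,lo,hi,roi):
    h=cv2.cvtColor(c['image'],cv2.COLOR_RGB2HSV); m=cv2.inRange(h,np.array(lo),np.array(hi))
    k=np.zeros_like(m);x0,y0,x1,y1=roi;k[y0:y1,x0:x1]=m[y0:y1,x0:x1]
    ys,xs=np.nonzero(k);return xs,ys
E
python3 - <<'E'
from h import *
a=cap('top');b=cap('scene')
for nm,lo,hi,r1,r2 in (('red',(0,150,100),(8,255,255),(130,240,165,270),(400,300,430,335)),('blue',(100,120,80),(125,255,255),(135,225,160,246),(380,318,402,337))):
    p=[]
    for c,r in((a,r1),(b,r2)):
        xs,ys=blob(c,lo,hi,r);print(nm,len(xs),xs.mean(),ys.mean(),xs.min(),xs.max(),ys.min(),ys.max());p.append(ray(c,xs.mean(),ys.mean()))
    print(tri(*p))
# block top / laser corners
print('sw',onz(a,308,181.5,.158),tri(ray(a,308,181.5),ray(b,239,182)))
for uv in((256,89),(368,75),(390,203),(278,218)): print('corner',depth(a,*uv),onz(a,*uv,.15))
print('knob',depth(a,315,232),onz(a,315,232,.12),depth(b,283,177))
i=cv2.resize(a['image'][150:260,250:390],None,fx=5,fy=5,interpolation=2)
j=cv2.resize(a['image'][200:290,110:190],None,fx=5,fy=5)
cv2.imwrite('pics/c.png',i[:,:,::-1])
g=cv2.cvtColor(a['image'],cv2.COLOR_RGB2HSV);
E
```

```text
red 31 142.80645161290323 255.38709677419354 141 144 251 260
red 51 416.29411764705884 313.921568627451 412 421 310 323
[0.4519 0.3401 0.0722]
blue 34 143.41176470588235 234.7941176470588 142 145 231 239
blue 61 394.1311475409836 324.1311475409836 389 400 320 333
[0.5069 0.3378 0.0735]
sw [ 0.6288 -0.1011  0.158 ] [ 0.6295 -0.1015  0.1563]
corner [0.8692 0.0225 0.1488] [0.8687 0.0224 0.15  ]
corner [ 0.8979 -0.2616  0.1527] [ 0.899  -0.2622  0.15  ]
corner [ 0.5829 -0.3418 -0.0015] [ 0.5724 -0.3014  0.15  ]
corner [ 0.5421 -0.026   0.1447] [ 0.5419 -0.0261  0.15  ]
knob [ 0.5059 -0.1171  0.1274] [ 0.5059 -0.1176  0.12  ] [ 0.5091 -0.106   0.126 ]
```

View pics/c.png

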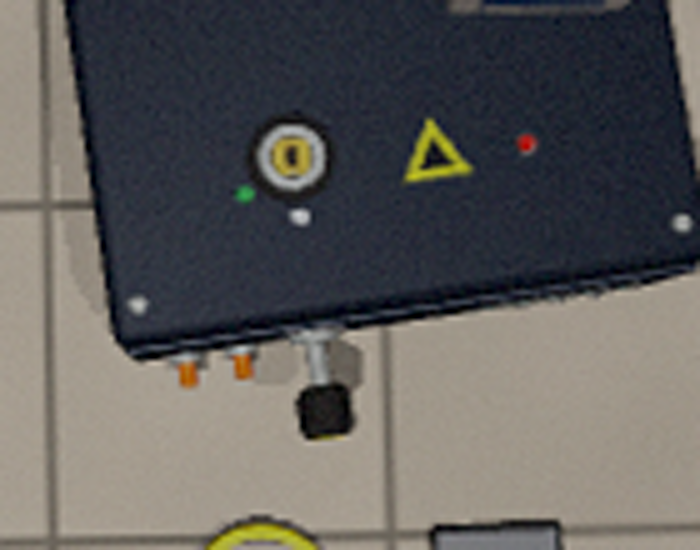

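The crop shows the switch centre at (291,156), with its slot close to the detector's x axis (a dark slot, bezel ring around it). The knob is at (325,411), in line with the switch. The detector's yaw is about 7.4° and the switch-to-knob distance is 125 mm, as it should be. The red key's bow is at about (0.452, 0.340).

```bash
cat >> h.py <<'E'
def goal(p,yaw,grasp=True):
    """p: grasp point (or TCP) world; yaw: tool-y turned from world y (deg). prints shift in tool axes (mm) and turn (deg)"""
    s=bot.state();r=R.from_rotvec(s['eef_rot']);p=np.array(p,float)
    if grasp:p=p+[0,0,bot.grip_depth]
    w=np.deg2rad(yaw);c,n=np.cos(w),np.sin(w)
    y=np.array([-n,c,0]);z=np.array([0,0,-1.]);G=R.from_matrix(np.c_[np.cross(y,z),y,z])
    d=p-s['tcp_pos']
    print('t',round(s['t'],2),'tcp',s['tcp_pos'],'F',s['wrist_force'],'open',s['opening'])
    print('shift tool mm',r.inv().apply(d)*1e3,'turn deg',np.rad2deg((r.inv()*G).as_rotvec()))
E
python3 -c "
from h import *
goal([.4515,.340,.20],-2.4)"
```

```text
t 0.2 tcp [0.2168 0.6914 0.3032] F [ 0.7376 -0.3317 -0.2386] open 0.08565987590198676
shift tool mm [-329.082  -265.0593   49.6786] turn deg [ -0.0797  -0.0045 -15.0037]
```

```bash
python3 -m handwheel '[[0.085,[-0.03,-0.024,0.004],[0,0,0]],[0.085,[-0.03,-0.024,0.004],[0,0,0]],[0.085,[-0.03,-0.024,0.004],[0,0,0]],[0.085,[-0.03,-0.024,0.004],[0,0,0]],[0.085,[-0.03,-0.024,0.004],[0,0,0]],[0.085,[-0.03,-0.024,0.004],[0,0,0]],[0.085,[-0.03,-0.024,0.004],[0,0,0]],[0.085,[-0.03,-0.024,0.004],[0,0,0]],[0.085,[-0.03,-0.024,0.004],[0,0,0]],[0.085,[-0.03,-0.024,0.004],[0,0,0]]]'
python3 -m handwheel '[[0.085,[-0.029,-0.025,0.01],[0,0,0]],[0.06,[0,0,0],[0,0,-5]],[0.06,[0,0,0],[0,0,-5]],[0.06,[0,0,0],[0,0,-5]],[0.06,[0,0,0],[0,0,0]],[0.06,[0,0,0],[0,0,0]],[0.06,[0,0,0],[0,0,0]]]'
python3 - <<'E'
from h import *
goal([.4515,.340,.20],-2.4)
c=cap('wrist','w1.png');T=c['world_from_camera'];print(T,c['K'])
for z in(.077,.045):
  for P in([.4515,.34,z],[.507,.338,z]):
    pc=np.linalg.inv(T)@np.array(P+[1]);print(cv2.projectPoints(pc[None,:3],np.zeros(3),np.zeros(3),c['K'],np.array(c['dist']))[0].ravel())
E
```

```text
t: 1.03
tcp_pos: [0.4321, 0.3714, 0.2638]
eef_rot: [0.475, 3.105, 0.0]
wrist_force: [1.1, 0.6, -0.1]
opening: 0.0851
t: 1.62
tcp_pos: [0.4514, 0.3407, 0.2539]
eef_rot: [-0.068, -3.141, -0.0]
wrist_force: [-0.4, 0.2, 0.1]
opening: 0.0603
t 1.62 tcp [0.4514 0.3407 0.2539] F [-0.3698  0.2211  0.1437] open 0.060272423197139526
shift tool mm [-0.0854 -0.6608  0.0125] turn deg [ 0.0015 -0.0015 -0.091 ]
[[ 0.0444  0.9468  0.3187  0.3694]
 [ 0.999  -0.0424 -0.0132  0.3435]
 [ 0.001   0.3189 -0.9478  0.325 ]
 [ 0.      0.      0.      1.    ]] [[360.6853   0.     269.9563]
 [  0.     360.6853 206.2929]
 [  0.       0.       1.    ]]
[269.8494 204.5843]
[270.4559 272.6473]
[269.8214 192.1395]
[270.3704 254.289 ]
```

View pics/w1.png

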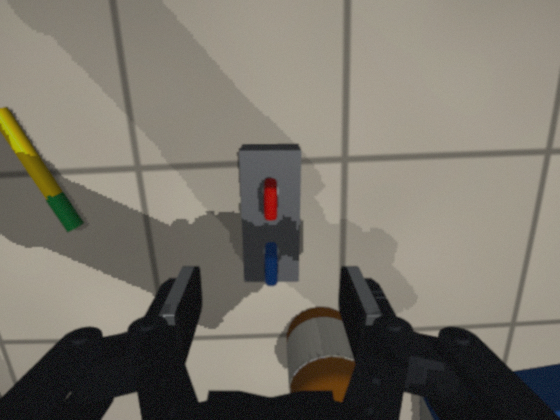

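The wrist view shows the red bow at (270,199) and the blue one at (270,263), both aligned with the tool, so I can descend.

```bash
python3 -m handwheel '[[0.045,[0,-0.0005,0.035],[0,0,0]],[0.045,[0,0,0.035],[0,0,0]],[0.045,[0,0,0.035],[0,0,0]],[0.045,[0,0,0.015],[0,0,0]],[0.045,[0,0,0.01],[0,0,0]],[0.045,[0,0,0.007],[0,0,0]],[0.045,[0,0,0],[0,0,0]],[0.045,[0,0,0],[0,0,0]]]' 40
python3 - <<'E'
from h import *
c=cap('wrist','w2.png')
E
```

```text
t: 2.33
tcp_pos: [0.452, 0.3405, 0.1175]
eef_rot: [0.066, 3.14, 0.001]
wrist_force: [0.4, 0.1, -0.1]
opening: 0.0449
```

View pics/w2.png

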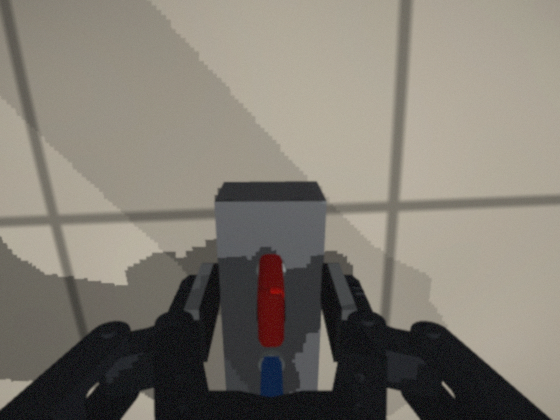

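The red bow sits centred between the pads: the bow is at u=271 and the pads are at 219 and 322. I'll close on it.

```bash
python3 -m handwheel '[[0.0,[0,0,0],[0,0,0]],[0.0,[0,0,0],[0,0,0]],[0.0,[0,0,0],[0,0,0]],[0.0,[0,0,0],[0,0,0]],[0.0,[0,0,0],[0,0,0]],[0.0,[0,0,0],[0,0,0]],[0.0,[0,0,0],[0,0,0]],[0.0,[0,0,0],[0,0,0]]]' 60
python3 -m handwheel '[[0.0,[0,0,-0.005],[0,0,0]],[0.0,[0,0,-0.01],[0,0,0]],[0.0,[0,0,-0.01],[0,0,0]],[0.0,[0,0,-0.03],[0,0,0]],[0.0,[0,0,-0.04],[0,0,0]],[0.0,[0,0,-0.04],[0,0,0]],[0.0,[0,0,-0.04],[0,0,0]],[0.0,[0,0,0],[0,0,0]]]'
python3 - <<'E'
from h import *
goal([.629,-.101,.26],7.4)
c=cap('wrist','w3.png')
E
```

```text
t: 3.05
tcp_pos: [0.4519, 0.3403, 0.1179]
eef_rot: [0.066, 3.14, 0.001]
wrist_force: [-1.8, -0.1, 6.4]
opening: 0.0089
t: 3.72
tcp_pos: [0.4547, 0.3423, 0.3007]
eef_rot: [0.067, 3.129, 0.016]
wrist_force: [0.5, -0.3, -0.4]
opening: 0.0092
t 3.72 tcp [0.4547 0.3423 0.3007] F [ 0.5408 -0.2556 -0.4345] open 0.009225921139238535
shift tool mm [-193.1996 -435.3572  -15.5666] turn deg [ 0.5523  0.7112 -9.8393]
```

View pics/w3.png

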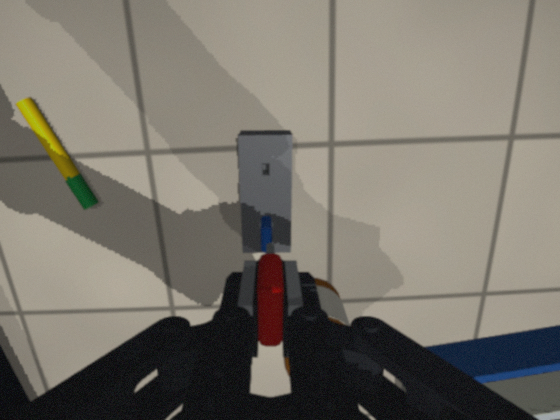

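The key is out of the block, held straight, and the blue key stays in place. Next I carry it over the switch.

```bash
python3 -m handwheel '[[0.0,[-0.015,-0.0335,-0.001],[0,0,-1]],[0.0,[-0.015,-0.0335,-0.001],[0,0,-1]],[0.0,[-0.015,-0.0335,-0.001],[0,0,-1]],[0.0,[-0.015,-0.0335,-0.001],[0,0,-1]],[0.0,[-0.015,-0.0335,-0.001],[0,0,-1]],[0.0,[-0.015,-0.0335,-0.001],[0,0,-1]],[0.0,[-0.015,-0.0335,-0.001],[0,0,-1]],[0.0,[-0.015,-0.0335,-0.001],[0,0,-1]],[0.0,[-0.015,-0.0335,-0.001],[0,0,-1]],[0.0,[-0.015,-0.0335,-0.001],[0,0,-1]]]'
python3 -c "
from h import *
goal([.629,-.101,.26],7.4)"
```

```text
t: 4.6
tcp_pos: [0.6128, 0.0091, 0.301]
eef_rot: [0.209, -3.132, 0.0]
wrist_force: [1.6, 0.4, -0.4]
opening: 0.0091
t 4.6 tcp [0.6128 0.0091 0.301 ] F [ 1.5507  0.4472 -0.4001] open 0.009055717210822378
shift tool mm [  -1.4286 -111.2993  -12.8663] turn deg [ 0.005  -0.1697  0.2262]
```

```bash
python3 -m handwheel '[[0.0,[0,-0.03,-0.003],[0,0,0]],[0.0,[0,-0.03,-0.003],[0,0,0]],[0.0,[0,-0.03,-0.003],[0,0,0]],[0.0,[-0.001,-0.021,-0.003],[0,0,0]],[0.0,[0,0,0],[0,0,0]],[0.0,[0,0,0],[0,0,0]],[0.0,[0,0,0],[0,0,0]],[0.0,[0,0,0],[0,0,0]]]'
python3 - <<'E'
from h import *
goal([.629,-.101,.26],7.4)
c=cap('wrist','w4.png')
i=cv2.resize(c['image'][130:350,170:370],None,fx=2.7,fy=2.7,interpolation=2)
cv2.imwrite('pics/w4c.png',i[:,:,::-1])
E
```

```text
t: 5.27
tcp_pos: [0.6286, -0.0965, 0.3133]
eef_rot: [0.212, -3.133, -0.002]
wrist_force: [-0.7, -0.7, 0.1]
opening: 0.0091
t 5.27 tcp [ 0.6286 -0.0965  0.3133] F [-0.6786 -0.6809  0.1289] open 0.009103954532486393
shift tool mm [ 0.1831 -4.5189 -0.6556] turn deg [ 0.0933 -0.0844  0.355 ]
```

View pics/w4c.png

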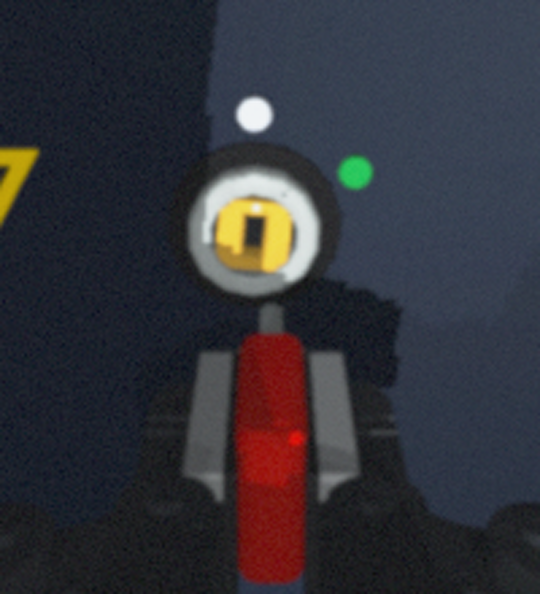

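The crop shows the slot centre at crop (255,232), which is image (264.4,215.9). The blade's tip is at crop (271,308), image (270.4,244). The dots confirm that clockwise runs from white to green.

```bash
cat >> h.py <<'E'
def sw(c):
    "bezel circle centre + slot: returns pixel centre of plug slot (dark blob inside brass)"
    h=cv2.cvtColor(c['image'],cv2.COLOR_RGB2HSV)
    m=cv2.inRange(h,np.array((18,120,90)),np.array((35,255,255)))
    cs=[k for k in cv2.findContours(m,0,2)[0] if cv2.contourArea(k)>60]
    return [(cv2.boundingRect(k),cv2.minAreaRect(k)[0],cv2.contourArea(k)) for k in cs]
E
python3 - <<'E'
from h import *
c=cap('wrist');print(sw(c))
s=bot.state();r=R.from_rotvec(s['eef_rot'])
print('slot',onz(c,264.4,215.9,.158))
f=onz(c,270.4,244,s['tcp_pos'][2]-.103);print('tip front',f,'in tool',r.inv().apply(f-s['tcp_pos']))
print('slot in tool',r.inv().apply(onz(c,264.4,215.9,.158)-s['tcp_pos']))
bow=blob(c,(0,150,80),(8,255,255),(230,240,310,360));print(len(bow[0]),bow[0].mean(),bow[1].min(),bow[1].max())
g=[onz(c,u,v,.15) for u,v in((170+255/2.7,130+115/2.7),(170+355/2.7,130+172/2.7))];print(g)
E
```

```text
[((250, 203, 28, 27), (263.5, 216.0), 601.5), ((135, 184, 49, 41), (164.60751342773438, 193.298828125), 1015.0), ((525, 0, 20, 29), (534.5, 14.0), 476.0)]
slot [ 0.6299 -0.1004  0.158 ]
tip front [ 0.626  -0.0971  0.2105] in tool [ 0.0028 -0.0002  0.103 ]
slot in tool [-0.0007 -0.0041  0.1555]
1905 270.12335958005247 254 345
[array([ 0.6024, -0.1041,  0.15  ]), array([ 0.6136, -0.0773,  0.15  ])]
```

```bash
python3 -m handwheel '[[0.0,[0,-0.004,0],[0,0,0.3]],[0.0,[0,0,0.02],[0,0,0]],[0.0,[0,0,0.015],[0,0,0]],[0.0,[0,0,0.007],[0,0,0]],[0.0,[0,0,0],[0,0,0]],[0.0,[0,0,0],[0,0,0]],[0.0,[0,0,0],[0,0,0]],[0.0,[0,0,0],[0,0,0]]]'
python3 - <<'E'
from h import *
goal([.6295,-.1005,.2],7.4)
c=cap('wrist');print(sw(c))
i=cv2.resize(c['image'][180:300,210:330],None,fx=5,fy=5,interpolation=2)
cv2.imwrite('pics/w5c.png',i[:,:,::-1])
E
```

```text
t: 6.03
tcp_pos: [0.6303, -0.1027, 0.273]
eef_rot: [-0.2, 3.133, -0.001]
wrist_force: [-0.2, -0.2, -0.1]
opening: 0.0093
t 6.03 tcp [ 0.6303 -0.1027  0.273 ] F [-0.2304 -0.2358 -0.1111] open 0.009309227518041885
shift tool mm [ 0.584   2.3288 19.083 ] turn deg [-0.027   0.1134 -0.1012]
[((258, 224, 34, 31), (274.3941955566406, 238.39930725097656), 628.0), ((122, 202, 58, 47), (150.5, 225.0), 1383.0)]
```

View pics/w5c.png

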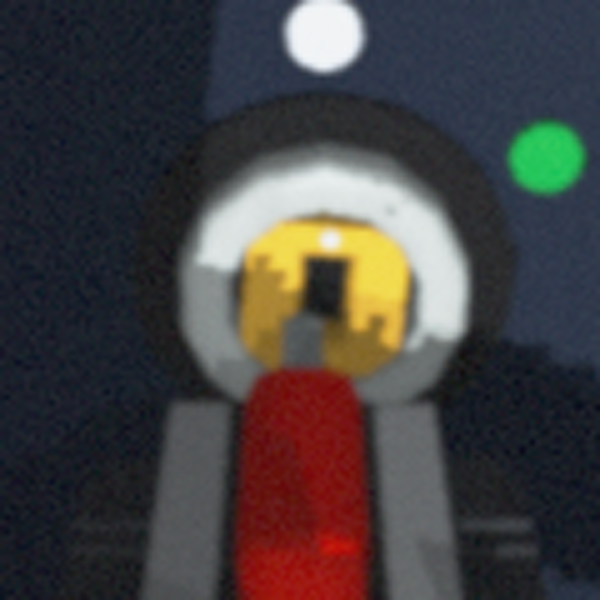

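The crop shows the slot at crop (326,288), image (275.2,237.6), and the tip's front edge at crop (303,320), image (270.6,244). The tip sits a little to the -y side.

```bash
python3 - <<'E'
from h import *
c=cap('wrist')
s=bot.state();r=R.from_rotvec(s['eef_rot']);print(s['tcp_pos'],s['eef_rot'])
p=onz(c,275.2,237.6,.158);print('slot',p,r.inv().apply(p-s['tcp_pos']))
p=onz(c,270.6,244,s['tcp_pos'][2]-.103);print('tipfront',p,r.inv().apply(p-s['tcp_pos']))
# plug dot vs centre
p=onz(c,276,228,.158);print(p)
E
```

```text
[ 0.6301 -0.1027  0.2728] [-0.1998  3.1335 -0.0005]
slot [ 0.6292 -0.1006  0.158 ] [0.0009 0.0023 0.1148]
tipfront [ 0.628  -0.1034  0.1698] [ 0.0024 -0.0003  0.103 ]
[ 0.6233 -0.1009  0.158 ]
```

```bash
python3 -m handwheel '[[0.0,[0.0009,0.0026,0],[0,0,0]],[0.0,[0,0,0.003],[0,0,0]],[0.0,[0,0,0.003],[0,0,0]],[0.0,[0,0,0.003],[0,0,0]],[0.0,[0,0,0.003],[0,0,0]],[0.0,[0,0,0.003],[0,0,0]],[0.0,[0,0,0],[0,0,0]],[0.0,[0,0,0],[0,0,0]]]'
python3 - <<'E'
from h import *
goal([.630,-.1005,.2],7.4)
c=cap('wrist');i=cv2.resize(c['image'][180:300,210:330],None,fx=5,fy=5,interpolation=2)
cv2.imwrite('pics/w6c.png',i[:,:,::-1])
E
```

```text
t: 6.8
tcp_pos: [0.6289, -0.1003, 0.2569]
eef_rot: [-0.2, 3.134, -0.0]
wrist_force: [0.3, -0.2, 0.2]
opening: 0.009
t 6.8 tcp [ 0.6289 -0.1003  0.2569] F [ 0.3176 -0.1911  0.2299] open 0.008955988102843778
shift tool mm [-1.087  -0.3573  3.0093] turn deg [-0.0099  0.0477 -0.1064]
```

No contact force with the tip about 4 mm below the mouth, so I continue gently.

```bash
python3 -m handwheel '[[0.0,[0,0,0.002],[0,0,0]],[0.0,[0,0,0.002],[0,0,0]],[0.0,[0,0,0.002],[0,0,0]],[0.0,[0,0,0],[0,0,0]],[0.0,[0,0,0],[0,0,0]]]'
python3 -c "
from h import *
goal([.630,-.1005,.187],7.4)"
```

```text
t: 7.27
tcp_pos: [0.6297, -0.1002, 0.2511]
eef_rot: [-0.2, 3.132, -0.001]
wrist_force: [4.0, -0.2, 0.3]
opening: 0.0092
t 7.27 tcp [ 0.6297 -0.1002  0.2511] F [ 4.0048 -0.2249  0.3276] open 0.009159876745609724
shift tool mm [-0.2599 -0.3156 10.2278] turn deg [-0.0324  0.1756 -0.0959]
```

```bash
python3 -m handwheel '[[0.0,[-0.0007,0,0.002],[0,0,0]],[0.0,[0,0,0.002],[0,0,0]],[0.0,[0,0,0.002],[0,0,0]],[0.0,[0,0,0.002],[0,0,0]],[0.0,[0,0,0.002],[0,0,0]],[0.0,[0,0,0.001],[0,0,0]],[0.0,[0,0,0],[0,0,0]],[0.0,[0,0,0],[0,0,0]]]'
python3 -c "
from h import *
goal([.630,-.1005,.187],7.4)"
```

```text
t: 7.93
tcp_pos: [0.6299, -0.1002, 0.2409]
eef_rot: [-0.2, 3.133, -0.0]
wrist_force: [2.4, -0.4, 6.8]
opening: 0.0089
t 7.93 tcp [ 0.6299 -0.1002  0.2409] F [ 2.4245 -0.4178  6.8044] open 0.008946289564119426
shift tool mm [-0.0256 -0.3525 -0.0125] turn deg [-0.0182  0.112  -0.1055]
```

```bash
python3 -m handwheel '[[0.0,[-0.0003,0,0.001],[0,0,0]],[0.0,[0,0,0.001],[0,0,0]],[0.0,[0,0,0],[0,0,0]],[0.0,[0,0,0],[0,0,0]]]' 
python3 -c "
from h import *
goal([.630,-.1005,.187],7.4);print(bot.state()['torque'])"
```

```text
t: 8.27
tcp_pos: [0.6301, -0.1001, 0.2407]
eef_rot: [-0.199, 3.134, -0.0]
wrist_force: [0.1, 0.0, 16.2]
opening: 0.009
t 8.27 tcp [ 0.6301 -0.1001  0.2407] F [ 0.1317  0.0113 16.1518] open 0.009025338982945122
shift tool mm [ 0.1104 -0.3408 -0.1589] turn deg [-0.0117  0.0964 -0.1154]
[0.1954 0.067  0.0436]
```

It is seated: the TCP is at 0.2407 and the force rises to 16 N with no further motion. Next I ease the push slightly and turn clockwise (+z of the tool).

```bash
python3 -m handwheel '[[0.0,[0,0,-0.001],[0,0,3]],[0.0,[0,0,0],[0,0,6]],[0.0,[0,0,0],[0,0,6]],[0.0,[0,0,0],[0,0,6]],[0.0,[0,0,0],[0,0,6]],[0.0,[0,0,0],[0,0,6]],[0.0,[0,0,0],[0,0,6]],[0.0,[0,0,0],[0,0,6]],[0.0,[0,0,0],[0,0,6]],[0.0,[0,0,0],[0,0,6]]]'  
python3 -c "
from h import *
goal([.630,-.1005,.187],7.4);s=bot.state();print(s['torque'],s['q'])"
```

```text
t: 9.1
tcp_pos: [0.63, -0.1006, 0.2408]
eef_rot: [1.328, 2.845, 0.001]
wrist_force: [2.0, 1.2, 10.6]
opening: 0.009
t 9.1 tcp [ 0.63   -0.1006  0.2408] F [ 1.9577  1.2043 10.5617] open 0.009040742838183555
shift tool mm [ 0.1139  0.0753 -0.0624] turn deg [  0.04     0.1046 -57.4213]
[-0.0108 -0.4045  0.0933] [-0.111   0.5708  0.2869  1.8725 -0.232   0.7287  1.0043]
```

```bash
python3 -m handwheel '[[0.0,[0,0,0],[0,0,4]],[0.0,[0,0,0],[0,0,4]],[0.0,[0,0,0],[0,0,3]],[0.0,[0,0,0],[0,0,2]],[0.0,[0,0,0],[0,0,0]],[0.0,[0,0,0],[0,0,0]]]' 80
python3 -c "
from h import *
goal([.630,-.1005,.187],7.4);s=bot.state();print(s['torque'],s['q'])"
```

```text
t: 9.6
tcp_pos: [0.63, -0.1006, 0.2409]
eef_rot: [1.635, 2.681, 0.001]
wrist_force: [1.1, -0.0, 11.8]
opening: 0.0091
t 9.6 tcp [ 0.63   -0.1006  0.2409] F [ 1.0574 -0.021  11.8146] open 0.009065408861105899
shift tool mm [ 0.1266  0.0519 -0.0218] turn deg [  0.0515   0.0936 -70.1447]
[ 0.063  -0.3267  0.0026] [-0.1536  0.5789  0.3501  1.8744 -0.284   0.7351  0.8316]
```

```bash
python3 -m handwheel '[[0.0,[0,0,0],[0,0,2]],[0.0,[0,0,0],[0,0,2]]]' 
python3 -c "
from h import *
goal([.630,-.1005,.187],7.4);s=bot.state();print(s['torque'],s['q'])"
python3 -m handwheel '[[0.0,[0,0,0],[0,0,2]],[0.0,[0,0,0],[0,0,0]],[0.0,[0,0,0],[0,0,0]]]' 
python3 - <<'E'
from h import *
goal([.630,-.1005,.187],7.4);s=bot.state();print(s['torque'],s['q'])
E
```

```text
t: 9.77
tcp_pos: [0.63, -0.1007, 0.2409]
eef_rot: [1.729, 2.621, 0.002]
wrist_force: [1.5, 0.1, 11.8]
opening: 0.0089
t 9.77 tcp [ 0.63   -0.1007  0.2409] F [ 1.5347  0.0508 11.7777] open 0.00889711191011614
shift tool mm [ 0.1976  0.0895 -0.0246] turn deg [  0.0683   0.0892 -74.2173]
[-0.0348 -0.4054  0.1392] [-0.1665  0.5818  0.3696  1.875  -0.3005  0.7374  0.7763]
t: 10.02
tcp_pos: [0.63, -0.1008, 0.2409]
eef_rot: [1.772, 2.592, 0.001]
wrist_force: [0.9, 0.0, 11.7]
opening: 0.0086
t 10.02 tcp [ 0.63   -0.1008  0.2409] F [ 0.8944  0.045  11.6797] open 0.00856471132659132
shift tool mm [ 0.2765  0.1109 -0.0422] turn deg [  0.0462   0.0942 -76.1193]
[-0.0663 -0.3023  0.1201] [-0.1731  0.5834  0.3796  1.8752 -0.3082  0.7387  0.7506]
```

Holding torque is now a steady 0.12–0.14 N·m, above the 0.05 N·m friction, which means the end stop. I release and rise.

```bash
python3 -m handwheel '[[0.04,[0,0,0],[0,0,0]],[0.04,[0,0,0],[0,0,0]],[0.04,[0,0,0],[0,0,0]],[0.04,[0,0,0],[0,0,0]],[0.04,[0,0,-0.01],[0,0,0]],[0.04,[0,0,-0.03],[0,0,0]],[0.04,[0,0,-0.03],[0,0,0]],[0.04,[0,0,-0.03],[0,0,0]],[0.04,[0,0,0],[0,0,0]],[0.04,[0,0,0],[0,0,0]]]' 
python3 - <<'E'
from h import *
c=cap('wrist','w7.png');a=cap('top')
goal([.505,-.1175,.2],7.4)
i=cv2.resize(a['image'][150:260,250:390],None,fx=4,fy=4,interpolation=2);j=cv2.resize(c['image'],(587,440))
cv2.imwrite('pics/w7c.png',np.hstack([i[:,:210*2+0],j])[:,:800,::-1] if 0 else cv2.resize(np.hstack([i,j]),(800,307))[:,:,::-1])
E
```

```text
t: 10.85
tcp_pos: [0.6301, -0.1006, 0.3414]
eef_rot: [1.771, 2.591, 0.003]
wrist_force: [0.8, 0.4, -0.4]
opening: 0.0401
t 10.95 tcp [ 0.6286 -0.0998  0.3384] F [-0.2516 -1.003  -0.3697] open 0.039813512041318666
shift tool mm [  28.3581 -121.5049   84.7014] turn deg [ -0.0255  -0.106  -76.101 ]
```

View pics/w7c.png

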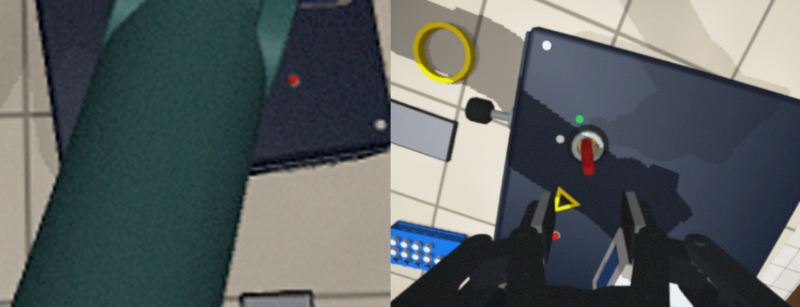

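The wrist view shows the red key seated in the switch. Its bow points at the green dot (w7c pixel (579,119)), and the knob is at (480,110). I'll check the bow's angle numerically and turn the wrist back.

```bash
python3 - <<'E'
from h import *
c=cap('wrist');xs,ys=blob(c,(0,150,60),(10,255,255),(260,180,300,250))
P=np.array([depth(c,u,v) for u,v in zip(xs,ys)]);print(len(P),np.percentile(P[:,2],[2,50,90,98]))
Q=P[(P[:,2]>np.percentile(P[:,2],90)-.006)]
d=np.linalg.svd((Q-Q.mean(0))[:,:2])[2][0];print(len(Q),Q.mean(0),np.rad2deg(np.arctan2(d[1],d[0])))
E
python3 -m handwheel '[[0.04,[0,0,0],[0,0,-7]],[0.04,[0,0,0],[0,0,-7]],[0.04,[0,0,0],[0,0,-7]],[0.04,[0,0,0],[0,0,-7]],[0.04,[0,0,0],[0,0,-7]],[0.04,[0,0,0],[0,0,-7]],[0.04,[0,0,0],[0,0,-7]],[0.04,[0,0,0],[0,0,-7]],[0.04,[0,0,0],[0,0,-7]],[0.04,[0,0,0],[0,0,-7]]]'
python3 -m handwheel '[[0.055,[0,0,0],[0,0,-6]],[0.055,[0.035,0,0],[0,0,0]],[0.055,[0.035,0,0],[0,0,0]],[0.055,[0.035,0,0],[0,0,0]],[0.055,[0.02,0,0],[0,0,0]],[0.055,[0,0,0],[0,0,0]],[0.055,[0,0,0],[0,0,0]]]'
python3 - <<'E'
from h import *
goal([.5055,-.1175,.2],7.4)
c=cap('wrist','w8.png');a=cap('top')
E
```

```text
639 [0.1746 0.2004 0.2015 0.2024]
516 [ 0.6291 -0.0989  0.2013] 116.82546301004936
t: 11.83
tcp_pos: [0.6285, -0.0999, 0.337]
eef_rot: [0.045, -3.137, -0.001]
wrist_force: [-0.1, 0.7, -0.6]
opening: 0.0401
t: 12.42
tcp_pos: [0.5038, -0.1161, 0.3379]
eef_rot: [0.198, -3.133, -0.001]
wrist_force: [0.6, -0.5, 0.1]
opening: 0.0552
t 12.42 tcp [ 0.5038 -0.1161  0.3379] F [ 0.5546 -0.519   0.0997] open 0.055197128900445806
shift tool mm [-1.6811 -1.6321 84.0301] turn deg [ 0.0442 -0.1396 -0.1599]
```

View pics/w8.png

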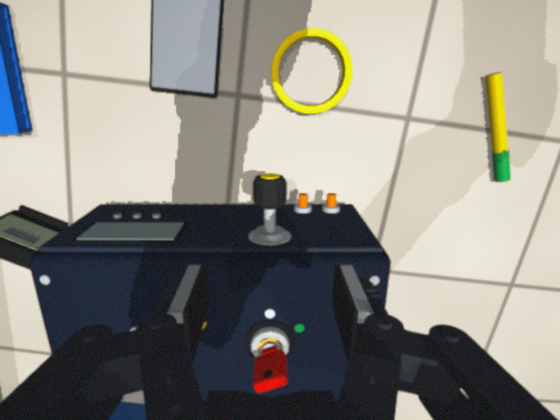

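The key's bow reads 70.6° clockwise (60° plus 8° of play gives 68°), so the switch is ON. The knob is at (270,190) with its rod at (269,222), centred on the tool.

```bash
python3 - <<'E'
from h import *
c=cap('wrist');s=bot.state();r=R.from_rotvec(s['eef_rot'])
for u,v in((270,182),(270,190),(270,200),(258,192),(282,192),(270,218)): p=depth(c,u,v);print(u,v,p,r.inv().apply(p-s['tcp_pos']))
P=np.array([depth(c,u,v) for v in range(165,212) for u in range(240,300)])
Q=P[(P[:,2]>.10)&(P[:,2]<.145)&(P[:,0]<.525)];print(len(Q),Q.min(0),Q.max(0),Q.mean(0),np.percentile(Q[:,:2],[3,97],axis=0))
L=np.array([np.cos(np.deg2rad(7.4)),np.sin(np.deg2rad(7.4))]);print('pred knob from switch',np.array([.6298,-.1005])-.125*L)
E
```

```text
270 182 [ 0.4981 -0.1172  0.1293] [ 0.0088 -0.0005  0.2093]
270 190 [ 0.5046 -0.1163  0.1297] [ 0.0023 -0.0005  0.2089]
270 200 [ 0.5129 -0.1153  0.1299] [-0.0061 -0.0005  0.2087]
258 192 [ 0.5084 -0.1257  0.1264] [-0.0004 -0.0103  0.2122]
282 192 [ 0.5069 -0.106   0.123 ] [-0.0014  0.0094  0.2155]
270 218 [ 0.531  -0.1129  0.1228] [-0.0244 -0.0005  0.2158]
1151 [ 0.4912 -0.132   0.1103] [ 0.525  -0.1024  0.132 ] [ 0.5043 -0.1174  0.1255] [[ 0.4922 -0.1303]
 [ 0.5225 -0.1046]]
pred knob from switch [ 0.5058 -0.1166]
```

```bash
python3 -m handwheel '[[0.045,[-0.0017,-0.0006,0.03],[0,0,0]],[0.045,[0,0,0.035],[0,0,0]],[0.045,[0,0,0.035],[0,0,0]],[0.045,[0,0,0.03],[0,0,0]],[0.045,[0,0,0.02],[0,0,0]],[0.045,[0,0,0.012],[0,0,0]],[0.045,[0,0,0.008],[0,0,0]],[0.045,[0,0,0],[0,0,0]],[0.045,[0,0,0],[0,0,0]]]'
python3 -c "
from h import *
goal([.5057,-.1165,.113],7.4)"
```

```text
t: 13.32
tcp_pos: [0.5081, -0.1162, 0.1687]
eef_rot: [-0.201, 3.135, 0.0]
wrist_force: [0.3, 0.4, -0.1]
opening: 0.0448
t 13.32 tcp [ 0.5081 -0.1162  0.1687] F [ 0.2611  0.3712 -0.0943] open 0.044826876783492835
shift tool mm [2.3692 0.0109 1.7835] turn deg [ 0.0047  0.0072 -0.0775]
```

```bash
python3 -m handwheel '[[0.045,[0.0022,0,0.0015],[0,0,0]],[0.02,[0,0,0],[0,0,0]],[0.02,[0,0,0],[0,0,0]],[0.02,[0,0,0],[0,0,0]],[0.02,[0,0,0],[0,0,0]],[0.02,[0,0,0],[0,0,0]],[0.02,[0,0,0],[0,0,0]],[0.02,[0,0,0],[0,0,0]]]' 80
python3 - <<'E'
from h import *
goal([.5057,-.1165,.113],7.4)
c=cap('wrist');i=cv2.resize(c['image'][150:350,170:370],None,fx=3,fy=3,interpolation=2)
cv2.imwrite('pics/w9.png',i[:,:,::-1])
E
```

```text
t: 13.98
tcp_pos: [0.5052, -0.1164, 0.1685]
eef_rot: [-0.2, 3.134, 0.0]
wrist_force: [-1.8, 1.5, 6.3]
opening: 0.0254
t 13.98 tcp [ 0.5052 -0.1164  0.1685] F [-1.824   1.5455  6.2976] open 0.025360199252289734
shift tool mm [-0.4722 -0.1767  1.6272] turn deg [ 0.0108  0.0627 -0.1059]
```

View pics/w9.png

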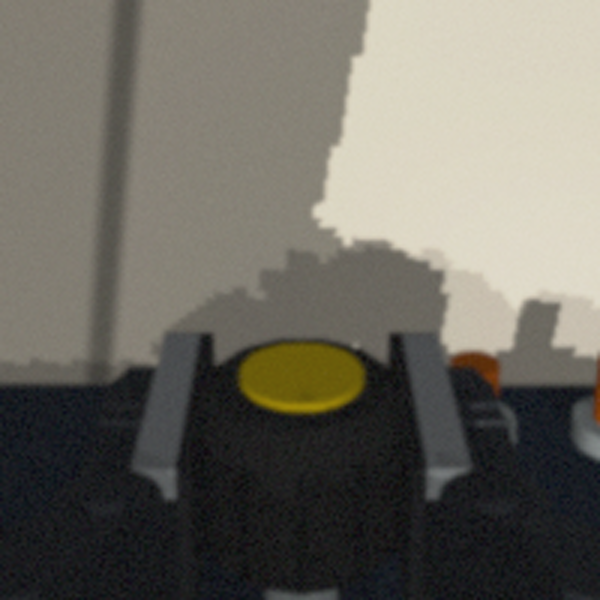

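The knob is held, with its yellow cap at (302,377) centred between the pads. Next I pull along tool +x.

```bash
python3 -m handwheel '[[0.02,[0.005,0,0],[0,0,0]],[0.02,[0.005,0,0],[0,0,0]],[0.02,[0.005,0,0],[0,0,0]],[0.02,[0.004,0,0],[0,0,0]],[0.02,[0.003,0,0],[0,0,0]],[0.02,[0.003,0,0],[0,0,0]],[0.02,[0.003,0,0],[0,0,0]],[0.02,[0,0,0],[0,0,0]],[0.02,[0,0,0],[0,0,0]]]' 100
python3 - <<'E'
from h import *
goal([.5057,-.1165,.113],7.4)
s=bot.state();L=np.array([np.cos(np.deg2rad(7.4)),np.sin(np.deg2rad(7.4)),0]);print('pull mm',-1e3*(s['tcp_pos']-[.5052,-.1164,.1685])@L)
a=cap('scene');t=cap('top');w=cap('wrist')
for c in(a,t,w):
    h=cv2.cvtColor(c['image'],cv2.COLOR_RGB2HSV);m=cv2.inRange(h,np.array((50,90,50)),np.array((80,255,255)))
    print([(cv2.boundingRect(k),cv2.contourArea(k)) for k in cv2.findContours(m,0,2)[0] if len(k)>2])
i=cv2.resize(a['image'][140:220,220:340],None,fx=4,fy=4,interpolation=2);j=cv2.resize(t['image'][190:270,270:370],None,fx=4,fy=4,interpolation=2)
cv2.imwrite('pics/s10.png',np.hstack([i,j])[:,:800,::-1])
E
```

```text
t: 14.78
tcp_pos: [0.482, -0.1193, 0.1687]
eef_rot: [-0.201, 3.124, -0.001]
wrist_force: [6.4, 3.6, -2.1]
opening: 0.025
t 14.78 tcp [ 0.482  -0.1193  0.1687] F [ 6.3927  3.5965 -2.0576] open 0.024966673871904366
shift tool mm [-23.8229  -0.2702   2.0376] turn deg [-0.089   0.629  -0.0386]
pull mm 23.360636387545455
[((343, 264, 11, 12), 51.5), ((248, 185, 5, 4), 9.5)]
[((214, 240, 9, 13), 52.5), ((549, 205, 11, 2), 4.0), ((297, 187, 4, 4), 7.0)]
[]
```

```bash
cat >> h.py <<'E'
def pull():
    s=bot.state();L=np.array([np.cos(np.deg2rad(7.4)),np.sin(np.deg2rad(7.4)),0])
    g=s['tcp_pos']+R.from_rotvec(s['eef_rot']).apply([0,0,bot.grip_depth])
    print('t',s['t'],'tcp pull',-1e3*(s['tcp_pos']-[.5052,-.1164,.1685])@L,'grasp pull',-1e3*(g-[.5053,-.1164,.1146])@L,s['wrist_force'],s['opening'])
E
python3 -m handwheel '[[0.02,[0.003,0,0],[0,0,0]],[0.02,[0.002,0,0],[0,0,0]],[0.02,[0.002,0,0],[0,0,0]],[0.02,[0,0,0],[0,0,0]],[0.02,[0,0,0],[0,0,0]],[0.02,[0,0,0],[0,0,0]],[0.02,[0,0,0],[0,0,0]],[0.02,[0,0,0],[0,0,0]]]'
python3 - <<'E'
from h import *
pull()
a=cap('scene');t=cap('top')
for c in(a,t):
    h=cv2.cvtColor(c['image'],cv2.COLOR_RGB2HSV);m=cv2.inRange(h,np.array((45,70,40)),np.array((85,255,255)))
    print([(cv2.boundingRect(k),cv2.contourArea(k)) for k in cv2.findContours(m,0,2)[0] if len(k)>2])
i=cv2.resize(a['image'][150:210,240:340],None,fx=4,fy=4,interpolation=2);j=cv2.resize(t['image'][200:260,280:380],None,fx=4,fy=4,interpolation=2)
cv2.imwrite('pics/s10.png',np.hstack([i,j])[:,:,::-1]);pull()
E
```

```text
t: 15.6
tcp_pos: [0.4757, -0.1201, 0.1687]
eef_rot: [-0.201, 3.123, -0.002]
wrist_force: [7.6, 4.2, -2.8]
opening: 0.025
t 15.6 tcp pull 29.742790277679145 grasp pull 29.19879462188431 [ 7.5922  4.1937 -2.774 ] 0.025044495976866202
[((343, 264, 11, 12), 61.0), ((248, 185, 5, 4), 10.5), ((489, 73, 2, 3), 0.0), ((493, 71, 3, 2), 0.0), ((488, 63, 2, 4), 0.0), ((491, 62, 3, 5), 0.0), ((486, 59, 3, 2), 0.5), ((462, 54, 2, 3), 0.5), ((477, 50, 5, 4), 0.5), ((452, 41, 3, 2), 0.0), ((468, 39, 2, 3), 0.0), ((463, 30, 2, 3), 0.5), ((470, 22, 2, 2), 0.5), ((471, 18, 4, 3), 0.0), ((447, 14, 2, 3), 0.0), ((473, 6, 3, 2), 0.0), ((461, 4, 2, 4), 0.0)]
[((329, 417, 4, 3), 0.0), ((319, 416, 2, 3), 0.0), ((345, 415, 2, 2), 0.5), ((333, 414, 4, 3), 1.0), ((342, 412, 2, 3), 0.0), ((247, 411, 2, 3), 0.0), ((327, 409, 2, 4), 0.0), ((343, 406, 3, 2), 0.0), ((333, 398, 3, 4), 0.0), ((359, 396, 4, 2), 1.0), ((263, 384, 3, 3), 0.0), ((349, 381, 2, 2), 0.5), ((279, 381, 3, 2), 0.0), ((268, 381, 3, 2), 1.0), ((364, 372, 2, 3), 1.0), ((359, 365, 3, 2), 0.0), ((352, 357, 3, 2), 0.5), ((330, 312, 3, 2), 0.0), ((342, 306, 2, 2), 0.5), ((339, 306, 2, 5), 0.0), ((331, 306, 4, 3), 0.0), ((328, 301, 4, 3), 0.0), ((344, 297, 2, 2), 0.5), ((325, 296, 5, 3), 1.5), ((350, 290, 2, 3), 0.0), ((331, 288, 2, 5), 0.5), ((348, 282, 2, 3), 0.0), ((325, 275, 3, 3), 0.5), ((339, 273, 2, 2), 0.5), ((345, 272, 2, 4), 1.0), ((346, 268, 2, 2), 0.5), ((326, 266, 2, 4), 0.5), ((337, 263, 2, 4), 0.0), ((343, 261, 3, 2), 0.0), ((337, 256, 3, 3), 1.0), ((324, 253, 7, 8), 0.0), ((334, 247, 4, 3), 0.0), ((342, 243, 4, 2), 0.0), ((330, 242, 3, 4), 0.0), ((323, 240, 3, 2), 0.0), ((214, 239, 9, 14), 57.0), ((313, 231, 2, 2), 0.5), ((317, 228, 2, 2), 0.5), ((311, 218, 4, 3), 6.0), ((549, 205, 11, 2), 7.0), ((297, 187, 4, 4), 7.0)]
t 15.7 tcp pull 29.718629474517694 grasp pull 29.172962276232568 [ 7.4542  3.5166 -1.1366] 0.025062464018097176
```

View pics/s10.png

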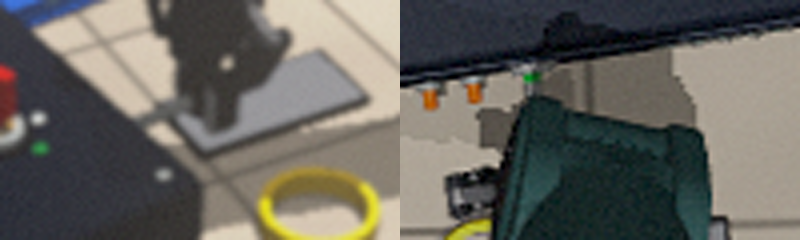

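The top view shows the green ring just at the bush, image about (313,219), with 29.2 mm of pull. I'll pull slightly further, then check for slip of the knob's yellow cap in the fingers numerically.

```bash
python3 -m handwheel '[[0.02,[0.001,0,0],[0,0,0]],[0.02,[0.0007,0,0],[0,0,0]],[0.02,[0,0,0],[0,0,0]],[0.02,[0,0,0],[0,0,0]],[0.02,[0,0,0],[0,0,0]],[0.02,[0,0,0],[0,0,0]]]'
python3 - <<'E'
from h import *
pull()
w=cap('wrist')
def cap_(img):
    h=cv2.cvtColor(img,cv2.COLOR_RGB2HSV);m=cv2.inRange(h,np.array((20,150,60)),np.array((35,255,255)));k=max(cv2.findContours(m,0,2)[0],key=cv2.contourArea)
    return cv2.boundingRect(k),cv2.minAreaRect(k)[:2]
b=cv2.imread('pics/w9.png')[:,:,::-1].copy();i=cv2.resize(w['image'][150:350,170:370],None,fx=3,fy=3,interpolation=2)
print('cap at grasp/now (3x px)',cap_(b),cap_(i))
print('mm per px',np.linalg.norm(depth(w,270,278)-depth(w,270,272))/6)
t=cap('top')
for v in range(212,226):print(v,t['image'][v,310:318].tolist())
E
```

```text
t: 16.2
tcp_pos: [0.4743, -0.1203, 0.1687]
eef_rot: [-0.201, 3.122, -0.002]
wrist_force: [7.8, 4.5, -2.2]
opening: 0.0251
t 16.2 tcp pull 31.137417557022978 grasp pull 30.562481990711024 [ 7.8373  4.4547 -2.2053] 0.02505771094246831
cap at grasp/now (3x px) ((238, 342, 128, 73), ((301.5, 378.0), (72.0, 127.0))) ((348, 0, 252, 82), ((473.5, 40.5), (81.0, 251.0)))
mm per px 0.0007072383096438734
212 [[22, 27, 34], [17, 18, 29], [14, 24, 30], [18, 14, 33], [0, 13, 26], [3, 10, 12], [8, 13, 13], [3, 0, 8]]
213 [[19, 18, 23], [9, 9, 12], [0, 8, 11], [6, 0, 11], [1, 7, 10], [14, 20, 20], [21, 20, 18], [14, 15, 25]]
214 [[20, 21, 31], [27, 19, 34], [33, 41, 50], [37, 46, 51], [22, 22, 25], [14, 20, 23], [16, 15, 27], [24, 26, 36]]
215 [[42, 51, 66], [31, 38, 50], [37, 42, 51], [61, 62, 72], [47, 47, 54], [44, 42, 44], [48, 50, 54], [65, 66, 67]]
216 [[120, 123, 121], [152, 151, 148], [129, 129, 127], [119, 119, 121], [74, 74, 71], [76, 77, 77], [87, 92, 89], [70, 72, 68]]
217 [[136, 138, 138], [148, 147, 148], [153, 151, 153], [140, 141, 139], [77, 72, 75], [76, 75, 79], [83, 84, 82], [73, 
[... 290 characters left out ...]
 40], [0, 132, 22], [2, 86, 15], [11, 73, 24], [50, 67, 47], [88, 82, 72], [80, 77, 68]]
221 [[145, 137, 124], [106, 116, 101], [119, 118, 121], [76, 75, 77], [74, 71, 73], [80, 77, 77], [91, 85, 78], [87, 82, 77]]
222 [[141, 132, 120], [88, 85, 84], [114, 117, 116], [74, 74, 75], [70, 69, 67], [76, 73, 69], [91, 83, 77], [85, 79, 72]]
223 [[143, 131, 122], [97, 93, 91], [118, 119, 116], [73, 72, 74], [76, 76, 76], [71, 67, 64], [89, 85, 74], [83, 79, 73]]
224 [[147, 138, 129], [81, 79, 75], [81, 87, 83], [46, 48, 47], [51, 54, 55], [64, 64, 61], [82, 74, 68], [89, 85, 75]]
225 [[149, 140, 127], [74, 69, 62], [41, 45, 44], [14, 32, 32], [19, 36, 32], [21, 28, 34], [21, 31, 28], [28, 39, 36]]
```

```bash
python3 - <<'E'
from h import *
w=cap('wrist');b=cv2.imread('pics/w9.png')[:,:,::-1].copy();i=cv2.resize(w['image'][150:350,170:370],None,fx=3,fy=3,interpolation=2)
for g in(b,i):
    h=cv2.cvtColor(g,cv2.COLOR_RGB2HSV);m=cv2.inRange(h,np.array((20,150,60)),np.array((35,255,255)));m[:300]=0
    k=max(cv2.findContours(m,0,2)[0],key=cv2.contourArea);print(cv2.boundingRect(k),cv2.contourArea(k))
t=cap('top');g=t['image'][214:224,311:315].astype(float);e=g[:,:,1]-(g[:,:,0]+g[:,:,2])/2
print('green px width',e.sum(0)/e[5:7].mean(0));o,d=ray(t,312.5,219.5);print('mm/px',(np.linalg.norm(onz(t,312.5,220.5,.12)-onz(t,312.5,219.5,.12)))*1e3)
xs,ys=blob(t,(0,150,60),(10,255,255),(290,165,325,195));print('key red in top',len(xs),xs.mean() if len(xs) else 0);pull()
E
```

```text
(238, 342, 128, 73) 7355.5
(239, 342, 127, 74) 7388.5
green px width [2.0928 2.1576 2.311  2.5075]
mm/px 2.5119017575676232
key red in top 49 308.81632653061223
t 16.4 tcp pull 31.119498355118434 grasp pull 30.54195554803702 [ 7.0792  3.5956 -2.4252] 0.024974885567812237
```

The cap hasn't moved in the fingers, so there is no slip. I'll add 0.6 mm of margin so the ring is surely clear, let it settle and hand in.

```bash
python3 -m handwheel '[[0.02,[0.0006,0,0],[0,0,0]],[0.02,[0,0,0],[0,0,0]],[0.02,[0,0,0],[0,0,0]],[0.02,[0,0,0],[0,0,0]],[0.02,[0,0,0],[0,0,0]],[0.02,[0,0,0],[0,0,0]],[0.02,[0,0,0],[0,0,0]],[0.02,[0,0,0],[0,0,0]]]'
python3 -c "
from h import *
pull();print(bot.hand_in())"
```

```text
t: 17.07
tcp_pos: [0.4739, -0.1203, 0.1687]
eef_rot: [-0.202, 3.122, -0.002]
wrist_force: [7.6, 3.8, -2.7]
opening: 0.0251
t 17.0667 tcp pull 31.591467446492942 grasp pull 31.00095102151584 [ 7.571   3.8161 -2.6996] 0.025141685084955488
the job is handed in; nothing more can be done
None
```

The job is done and handed in at t = 17.1 s of the allowed 64 s. The red key is in the switch, turned to ON and left there. The shutter knob is held pulled out, with the green ring clear of the guide bush.

- **Key insertion:** The key stopped at the height expected for full insertion, and the push rose to 16 N with no further travel.
- **Key turn:** I turned it clockwise until the torque held at 0.12–0.14 N·m, above the switch's 0.05 N·m friction. The bow then read about 70.6° in the camera. About 68° was expected (60° plus the play), so it agrees within the measuring error.
- **Shutter:** The knob was pulled out 31.0 mm, measured at the grasp point. The spring force of about 8 N fits that travel, and the knob had not slipped in the fingers when I compared pictures.
- **Green ring:** Just before a last 0.6 mm of pull, the top camera showed about 5.3–6.3 mm of the 6 mm ring, which is coarse at 2.5 mm per pixel. I did not take another picture after that pull.

The blue key stayed in the block when I lifted the red one. I touched nothing else on the bench, but I did not check the other items one by one at the end.

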